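Close a denture flask in the pump press and hold the pressure

TASK

Trial-close the denture flask in the bench press: set its loose lid on the flask so that it sits level with the spigot down inside the rim, let go of it, and push the jack trolley in until it stops with the saddle under the pressure pad. Then pump the handle with full strokes until the lid has pushed the sprung pad up so far that the dark ring on the pad's stem stands clear above the crosshead, and finish while holding the handle all the way down, because the pressure is lost as soon as it comes up. Leave the bottle, the little bowl and the stone model where they are.

Things in the scene. Friction and masses are not known exactly. Their poses are not given: they have to be found in the camera images.
- lid: loose flask lid, grey steel, 0.35 kg, lying on the bench on its spigot. Origin: centre of the spigot's underside; z up along the axis. Spigot 53 mm diameter, 7 mm deep, foot chamfered to 51; above it the round plate, 72 mm diameter, z = 7 to 13 mm; on that the pressure boss, a plain cylinder 22 mm diameter, z = 13 to 35 mm: grip it there. It may be set on at any yaw.
- press: fixed frame of the bench press. Origin on the bench straight under the pad's axis; x points to the back (the way the trolley is pushed in), y to its left, z up. Base plate 12 mm thick, x = -190 to 54 mm, 184 mm wide; two columns, 20 mm diameter, at y = +-75 mm; crosshead 46 mm deep (x), 194 mm wide, z = 182 to 214 mm, column nuts up to 235 mm.
- jack (a joint): slide of the jack trolley along the press x axis, m: starts at 0 to 0.008 = pulled out for loading; 0.100 = home against its stop, saddle exactly under the pad. About 5 N moves it and it stays where it is left; 15 N is plenty. It carries the ram, the flask and the pump handle.
- ram (a joint): height of the ram with saddle and flask, m: starts at 0, lowest. Each full down-stroke of the handle raises it by 6 to 9 mm, a short stroke by less; it stays up when the handle comes up, unless the pad presses it back. The seated lid meets the pad at about 0.021.
- pad (a joint): upward travel of the sprung pressure pad in the crosshead, m: 0 = at rest, at most 0.016; spring about 4 N per mm. The 2.5 mm dark ring on its stem is clear above the collar on the crosshead from 0.0045 on. With the handle held down it gets to 0.006 or more after 4 or 5 full strokes; it sinks back to about 0.002 or less when the handle comes up.
- handle (a joint): pump handle, rad: 0 = up (30 degrees above level), 0.75 = fully down on its stop (13 degrees below level). It springs back up when let go. Pressing it down at the grip takes about 8 N at the top and 16 to 20 N at the bottom.
- pump_grip: black rubber grip on the pump handle, a rounded bar 66 x 26 x 17 mm, turning with the handle. Origin at its centre. With the handle at 0 its frame is parallel to the press frame and the bar rises by 30 degrees toward the front.
- handle_pivot (a point): pivot of the pump handle, on the trolley, 58 mm above the bench; the axis is the press y axis. The handle runs from it toward the front (press -x); the grip's centre is 105 mm from it, the handle's end 138 mm.
- flask_rim (a point): centre of the flask's open mouth, at the top of the rim; moves with ram and trolley. Flask 68 mm outside, 56 mm inside diameter, open 14 mm deep. A seated lid's origin is 7 mm below this point, its boss top 28 mm above. With the ram at 0 the rim is 100 mm above the bench. While loading, the crosshead's face is only 69 to 77 mm behind the flask's axis: close the gripper along the press y axis.
- push_plate (a point): middle of the upright push plate's front face on the trolley, 42 mm above the bench; the plate is 56 mm wide (press y) and 44 mm high, z = 16 to 60 mm. Push here along the press x axis. The pump handle stands 65 mm to the left of it.
- pad_face (a point): centre of the underside of the pressure pad, a disc of 44 mm diameter, 149 mm above the bench at rest. Tall things to keep the arm clear of: the furnace to the left of and behind the press (its round head hangs 270 mm above the bench) and the domed mixer between the press and the robot's right side, 334 mm tall.
- monomer: brown bottle with a white cap, 42 mm diameter, 98 mm tall; origin at its foot. Leave alone.
- bowl: small white mixing bowl, 32 mm diameter, 20 mm tall; origin at its foot. Leave alone.
- stone_model: yellowish dental stone model of a jaw, 56 x 65 x 44 mm; origin at its foot. Leave alone.

How it is judged:
By the outcome, as a careful person would: the job done as asked, in the order asked, and still so for the second after the job is handed in, while the arm keeps its last pose, push and grip.
It also fails if it takes over 64 s, if anything falls off the work surface, if the arm or the gripper's body presses on something with over 40 N, if the wrist force passes 120 N, or if a joint passes its speed limit or range.

ROBOT

A 6-joint arm with a two-finger parallel gripper is mounted at the origin on a cart in front of the work surface, level with it; the furniture and walls round the work are solid. World frame = base frame: x ahead of the robot, y to its left, z up, the work surface at z = 0. Lengths are in mm, angles in rad, forces in N, time in s.
With the tool pointing down it reaches from about 300 to 850 mm from the base axis. Payload 5.4 kg.
Tool frame: the origin (TCP) lies on the centre line of the jaws, within the pads' length; the fingertips stand r.finger_overhang ahead of it and the grasp point (between the pads) lies 11 mm behind it (r.finger_overhang is the distance from the TCP to the fingertips, in mm); z points along the fingers, y is the line along which they close (so a half turn about z gives the same grasp; the last joint's range is limited). The gripper opens to 85 mm and grips with 20 to 120 N. Pads are 22 mm wide; open, the fingers measure 114 mm over their backs; the gripper's body (76 mm by 85 mm) begins 54 mm behind the grasp point. The pads swing forward as they close: fully open they stand 13 mm farther back than shut.
Start: joints at [-1.521, 0.158, 1.597, -0, 1.386, -0.21], TCP at [147.687, -555.693, 239.299] pointing down, gripper open.
Joint ranges: [-2.91, 2.91], [-0.94, 2.29], [0.18, 2.7], [-1.29, 4.43], [0.17, 2.64], [-3, 3]. Speed limits (rad/s): [2.57, 2.57, 3.14, 3.14, 3.14, 3.14].

INTERFACE

Orientations are given as a 3x3 rotation matrix whose columns are the frame's x, y, z axes.
In Python, from cell import r gives the robot as it stands.
- The arm moves only by the tool arm_command, never from a script. Its arguments are lists of equal length, an entry for each row: "grip": the opening, from 0 (shut) to 1 (fully open); "linear": the shift along the tool's x, y, z in m, a list of three; "spin": the turn about the tool's z in rad. A call has 1 to 8 rows; each row is the pose to reach, as a shift and turn from the pose commanded when the call began, along the tool's axes at that moment; what a row does not reach only later rows make up. A row lasts 1/8 s, in which the tool goes at most 62.5 mm and 10.7 degrees, less where a joint would pass 70% of its speed; a pose out of reach is approached as far as the arm can. A call with a gripper value outside its range is refused whole. The fingers move at their own pace and stop on an object; "grip_force" is the grip in N (left out, the last holds). Time passes only in rows, so rows that repeat a pose let the fingers close. It gives the time, the measured TCP pose, the force, the opening and the grip force at its end, in the units of the state.
- r.observe(): the state, without advancing time (a new reading comes with each control period).
- r.camera(name): name is "scene" or "top" or "wrist"; returns a dict with "pixels" (420x560x3 uint8, red, green, blue), "z_map" (420x560 float32, mm along the optical axis (not along the pixel's ray), 0 where there is no reading), "mtx" (3x3 intrinsics, pixels), "extrinsics" (4x4, takes a point from camera to world coordinates); the wrist camera has in their place "T_tool_cam" (4x4, takes a point from camera to tool coordinates, whose origin is the TCP and whose axes are the flange's). Camera axes: x right, y up, looking along -z (the intrinsics and any distortion apply to the point x, -y, -z); pixel columns grow to the right and rows downward; lengths in mm; the calibration is good to about 2 mm. A picture is of the moment at which its call begins: read the wrist's pose just before it.
- r.close_job(): hands the job in; it is judged then, once.
The state is a dict: "t": time; "qpos": joint angles; "qvel": joint speeds; "joint_torque": joint torques, N m; "eef_pos": TCP position; "tool_rot": TCP orientation; "force": force on the tool from outside, world axes, zero at the start; "ft_torque": the same for the moment, N m; "finger_gap": finger opening in mm; "finger_force": force on a finger pad.
Only numpy, scipy, OpenCV 4.12 (cv2) and the standard library are available. Lean on these libraries where they do the work, as an engineer would, in place of code of your own. Each camera call takes 0.05 s, during which the arm holds its last target. There are 200 camera calls.

## Working session

There is one attempt and no reset: what is moved stays moved. The work goes in short steps, Python scripts to look and compute and a tool call to move; the robot and the scene stay as the last step left them, time stands still between calls to the robot, and variables do not carry over. Pictures are saved under pics/ and viewed, at most 10 in all, crops included, and the job is handed in when it is done.

Besides the shell and the picture viewer there is one more tool, called after "Emit:" in YAML: its name, and indented under it one key for each argument. arm_command: Moves the arm, as the interface text tells. Its arguments: {"type":"object","properties":{"grip":{"type":"array"},"linear":{"type":"array"},"spin":{"type":"array"},"grip_force":{"type":"number"}},"required":["grip","linear","spin"]}

```bash
mkdir -p pics; ls
cat > h.py <<'E'
import numpy as np,cv2
from cell import r
def cloud(name):
    o=r.observe(); c=r.camera(name); z=c["z_map"].astype(float); K=c["mtx"]
    v,u=np.mgrid[0:z.shape[0],0:z.shape[1]]
    P=np.stack([(u-K[0,2])/K[0,0]*z,-(v-K[1,2])/K[1,1]*z,-z],-1)
    if "extrinsics" in c: T=c["extrinsics"]
    else:
        W=np.eye(4);W[:3,:3]=o["tool_rot"];W[:3,3]=o["eef_pos"];T=W@c["T_tool_cam"]
    W=P@T[:3,:3].T+T[:3,3]; W[z==0]=np.nan
    return c["pixels"],W,c
def save(img,n): cv2.imwrite("pics/"+n,cv2.cvtColor(img,cv2.COLOR_RGB2BGR))
E
python3 - <<'E'
from h import *
o=r.observe(); print(o["tool_rot"],o["finger_gap"],r.finger_overhang,o["t"])
for n in("scene","top"):
    p,W,c=cloud(n); save(p,n+"0.png"); np.savez(n+"0.npz",p=p,W=W,T=c["extrinsics"],K=c["mtx"]); print(c.keys(),c["mtx"],c["extrinsics"])
E
```

```text
pics
[[ 9.66446869e-01  2.56866591e-01 -5.31559748e-05]
 [ 2.56866220e-01 -9.66445075e-01  1.91362765e-03]
 [ 4.40174681e-04 -1.86307343e-03 -9.99998168e-01]] 85.14165933914728 8.0 0.0
dict_keys(['pixels', 'z_map', 'mtx', 'extrinsics']) [[414.09620609   0.         270.47589711]
 [  0.         414.09620609 216.20847111]
 [  0.           0.           1.        ]] [[-5.76419257e-01  4.09374728e-01 -7.07215082e-01 -2.66284393e+02]
 [-8.16978174e-01 -3.06668438e-01  4.88365777e-01  5.24406941e+02]
 [-1.69559373e-02  8.59282725e-01  5.11219811e-01  6.97144738e+02]
 [ 0.00000000e+00  0.00000000e+00  0.00000000e+00  1.00000000e+00]]
dict_keys(['pixels', 'z_map', 'mtx', 'extrinsics']) [[407.5034869    0.         276.95904085]
 [  0.         407.5034869  213.49946286]
 [  0.           0.           1.        ]] [[ 2.38383888e-02  9.96741751e-01 -7.70559149e-02  4.63531204e+02]
 [-9.99664317e-01  2.29838315e-02 -1.19580983e-02 -7.90657798e+01]
 [-1.01480957e-02  7.73151103e-02  9.96955059e-01  1.26894523e+03]
 [ 0.00000000e+00  0.00000000e+00  0.00000000e+00  1.00000000e+00]]
```

View pics/scene0.png

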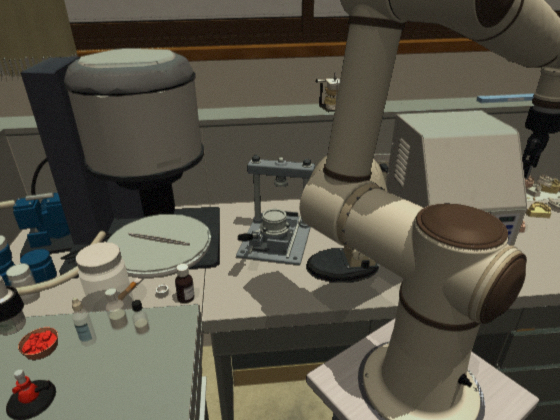

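View pics/top0.png

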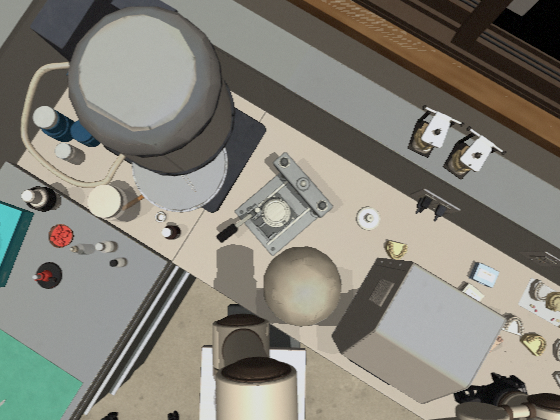

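The scene view shows the press at (275,210), left of the arm. The top view shows the flask at (273,211), the crosshead from (284,160) to (322,208), the grip at (228,231), the lid at (368,217), the stone model at (396,249) and the mixer dome at (302,285). Next I'll measure these from the cloud.

```bash
cat > m.py <<'E'
from h import *
d=np.load("top0.npz");p=d["p"];W=d["W"]
def at(u,v): print((u,v),np.round(np.nanmedian(W[v-1:v+2,u-1:u+2].reshape(-1,3),0),1))
for q in [(273,211),(284,160),(322,208),(228,231),(368,217),(396,249),(302,285),(170,232),(161,216),(290,240),(300,180),(420,215),(359,217)]: at(*q)
X,Y,Z=W[...,0],W[...,1],W[...,2]
box=lambda u0,v0,u1,v1:(np.mgrid[0:420,0:560][1]>u0)&(np.mgrid[0:420,0:560][1]<u1)&(np.mgrid[0:420,0:560][0]>v0)&(np.mgrid[0:420,0:560][0]<v1)
L=box(345,195,395,240)
for a,b in((8,18),(28,40)):
    m=L&(Z>a)&(Z<b); q=W[m]; print("lid",a,b,len(q),q.mean(0),cv2.minEnclosingCircle(q[:,:2].astype(np.float32)))
P=box(220,140,345,265)
m=P&(Z>200)&(Z<222); q=W[m]; print("xhead",len(q),cv2.minAreaRect(q[:,:2].astype(np.float32)),np.median(q[:,2]))
m=P&(Z>222)&(Z<260); q=W[m]; print("nuts",np.round(q,0)[::6])
m=P&(Z>5)&(Z<18); q=W[m]; print("base",len(q),cv2.minAreaRect(q[:,:2].astype(np.float32)),np.median(q[:,2]))
m=box(245,190,300,235)&(Z>92)&(Z<108); q=W[m]; print("rim",len(q),cv2.minEnclosingCircle(q[:,:2].astype(np.float32)),np.median(q[:,2]))
m=box(205,215,245,250)&(Z>60)&(Z<160); q=W[m]; print("grip",len(q),q.mean(0),cv2.minAreaRect(q[:,:2].astype(np.float32)),q[:,2].min(),q[:,2].max())
save(cv2.resize(p[140:265,200:390],None,fx=4,fy=4,interpolation=cv2.INTER_CUBIC),"topcrop.png")
E
python3 m.py
```

```text
(273, 211) [561.4 -53.3  93.6]
(284, 160) [682.2 -81.5 232.5]
(322, 208) [ 560.5 -181.5  229.3]
(228, 231) [499.8  72.3 115.3]
(368, 217) [ 554.5 -340.2   35.2]
(396, 249) [ 460.1 -427.3   26.2]
(302, 285) [ 374.3 -128.6  333. ]
(170, 232) [493.5 243.3  93.1]
(161, 216) [545.  298.    4.5]
(290, 240) [ 479.9 -106.2    7.6]
(300, 180) [ 633.4 -124.3  218.1]
(420, 215) [ 567.5 -509.9   -2.2]
(359, 217) [ 555.7 -317.4   11.5]
lid 8 18 362 [ 552.6559382  -343.68550915   12.85650221] ((545.032470703125, -335.9841003417969), 46.542179107666016)
lid 28 40 41 [ 552.45576251 -343.34954959   34.31701109] ((552.414794921875, -343.3475646972656), 10.289831161499023)
xhead 1222 ((563.0531005859375, -128.00466918945312), (293.8014221191406, 170.1731719970703), 1.355573058128357) 213.3292007199741
nuts [[ 691.  -79.  229.]
 [ 685.  -74.  232.]
 [ 686.  -89.  229.]
 [ 683.  -84.  231.]
 [ 680.  -79.  231.]
 [ 677.  -74.  230.]
 [ 678.  -89.  228.]
 [ 675.  -84.  232.]
 [ 672.  -82.  231.]
 [ 670.  -82.  229.]
 [ 629. -134.  229.]
 [ 626. -131.  233.]
 [ 623. -131.  234.]
 [ 621. -132.  232.]
 [ 618.
[... 916 characters left out ...]

 [ 434.  -75.  250.]
 [ 436. -190.  241.]
 [ 431.  -70.  246.]
 [ 434. -189.  252.]
 [ 428.  -65.  238.]
 [ 432. -194.  245.]
 [ 426.  -67.  249.]
 [ 423.  -57.  231.]
 [ 427. -196.  256.]
 [ 421.  -60.  244.]
 [ 424. -202.  244.]
 [ 419.  -62.  254.]
 [ 415.  -49.  224.]
 [ 420. -203.  255.]]
base 3162 ((601.1788330078125, -80.93292236328125), (379.1498107910156, 384.5380859375), 1.2922306060791016) 11.952987953195702
rim 375 ((560.3641967773438, -59.218021392822266), 34.972984313964844) 95.43614312952059
grip 250 [500.37279162  70.80261236 111.9957899 ] ((507.2240905761719, 64.65238952636719), (26.784080505371094, 97.10685729980469), 42.03337478637695) 77.91590227606821 133.89467309643828
```

View pics/topcrop.png

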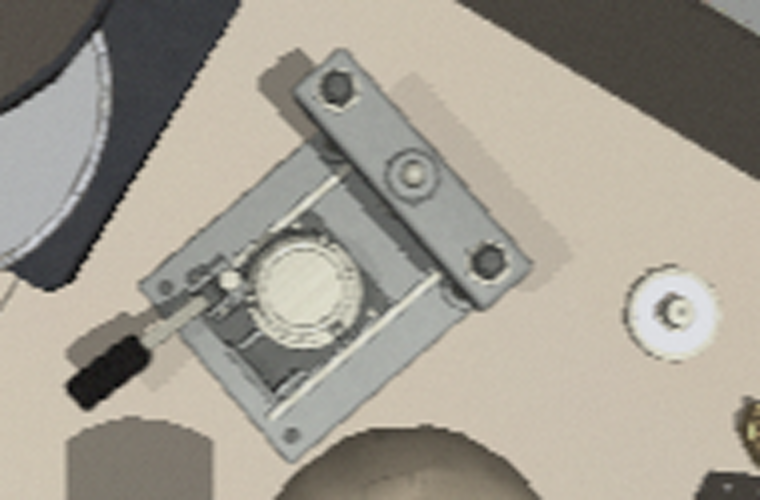

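The crop shows the flask, the handle running to the lower left (black grip at about (108,372) in the crop), the pale stem in the middle of the crosshead at (412,175), and the lid's boss at (678,311). Now I'll fit the press frame properly and check the tall obstacles.

```bash
cat > m2.py <<'E'
from h import *
d=np.load("top0.npz");W=d["W"].reshape(-1,3);S=np.load("scene0.npz")["W"].reshape(-1,3)
W=W[~np.isnan(W[:,0])];S=S[~np.isnan(S[:,0])]
def sel(A,c,rad,z0,z1): return A[(np.hypot(A[:,0]-c[0],A[:,1]-c[1])<rad)&(A[:,2]>z0)&(A[:,2]<z1)]
q=sel(W,(625,-130),115,206,222); print("xh",len(q),q.mean(0),cv2.minAreaRect(q[:,:2].astype(np.float32)))
a=sel(W,(681,-81),25,224,240)[:,:2];b=sel(W,(569,-179),25,224,240)[:,:2];s=sel(W,(622,-131),18,220,260)
print(a.mean(0),b.mean(0),s.mean(0),s[:,2].max(),(a.mean(0)+b.mean(0))/2)
yv=a.mean(0)-b.mean(0);yaw=np.arctan2(yv[1],yv[0])-np.pi/2;print("yaw",yaw,np.degrees(yaw))
O=(a.mean(0)+b.mean(0))/2;R=np.array([[np.cos(yaw),-np.sin(yaw)],[np.sin(yaw),np.cos(yaw)]])
for n,A in(("top",W),("scene",S)):
    L=np.c_[(A[:,:2]-O)@R,A[:,2]]
    m=(abs(L[:,0]+96)<45)&(abs(L[:,1])<45)&(L[:,2]>85)&(L[:,2]<112); q=L[m]; print(n,"rim",len(q),cv2.minEnclosingCircle(q[:,:2].astype(np.float32)),np.percentile(q[:,2],[5,50,95]))
    m=(L[:,0]>-290)&(L[:,0]<-140)&(abs(L[:,1])<90)&(L[:,2]>16)&(L[:,2]<140);q=L[m]
    H,_,_=np.histogram2d(q[:,0],q[:,1],bins=[np.arange(-290,-139,10),np.arange(-90,91,10)])
    Zm=np.zeros_like(H)
    for i,j,z in zip(((q[:,0]+290)//10).astype(int),((q[:,1]+90)//10).astype(int),q[:,2]): Zm[i,j]=max(Zm[i,j],z)
    print(Zm.astype(int))
    m=(L[:,2]>45)&(L[:,0]>-290)&(L[:,0]<-175)&(L[:,1]>10)&(L[:,1]<90);q=L[m];print("grip",len(q),q.mean(0))
T=np.vstack([W,S])
print("box",np.percentile(sel(W,(250,-400),150,20,500)[:,2],[50,90,99]) )
for y in range(-600,-200,50): print(y,[int(np.max(np.r_[-1,W[(abs(W[:,0]-x)<25)&(abs(W[:,1]-y)<25)][:,2]])) for x in range(100,750,50)])
E
python3 m2.py
```

```text
xh 1127 [ 623.21149612 -130.21671756  213.57593473] ((624.56982421875, -130.4523468017578), (193.75120544433594, 46.48554611206055), 42.08273696899414)
[679.27609562 -80.48002397] [ 568.4394314  -180.10194255] [ 622.80362939 -131.38861651  225.36013857] 234.2684175339043 [ 623.85776351 -130.29098326]
yaw -0.8386349983117865 -48.05024595522628
top rim 461 ((-95.44182586669922, 0.24809877574443817), 35.11713409423828) [ 89.97306162  94.58758281 100.78303931]
[[  0   0   0   0   0   0   0   0   0   0   0   0   0   0   0   0   0   0]
 [  0   0   0   0   0   0   0   0   0   0   0   0 125 124   0   0   0   0]
 [  0   0   0   0   0   0   0   0   0   0   0   0 131 132 133   0   0   0]
 [  0   0   0   0   0   0   0   0   0   0   0   0 131 133 130   0   0   0]
 [  0   0   0   0   0   0   0   0   0   0   0   0 125 127 126   0   0   0]
 [  0   0   0   0   0   0   0   0   0   0   0   0 118 120 120   0   0   0]
 [  0   0   0   0   0   0   0   0   0   0   0   0 112 113 110   0   0   0]
 [  0   0   0   0   0   0   0   0   0   0   0   0 108 106 108   0   0   0]
 [  0   0   0   0   0   0   0   0   0  
[... 1687 characters left out ...]
  69  37  16   0]
 [ 16   0  16  21  26   0   0   0  60  59  28  62  69  70  71   0   0   0]]
grip 113 [-251.53958716   39.80349883  120.49914994]
box [359.02236719 362.50699715 365.02378653]
-600 [-1, 351, 345, -1, -1, 29, 6, 5, 7, 304, 306, 492, 501]
-550 [-1, 498, 578, 365, 366, 364, 5, 7, 6, 303, 306, 388, 493]
-500 [326, 535, 570, 369, 365, 366, 5, 6, 9, 123, 304, 420, 492]
-450 [293, 355, 598, 366, 365, 365, 364, 46, 30, 117, 301, 392, 392]
-400 [265, 326, 599, 365, 364, 365, 365, 360, 43, 14, 5, 304, 419]
-350 [228, 286, 574, 365, 365, 366, 364, 363, 18, 38, 21, 6, 306]
-300 [8, 253, 315, 364, 364, 365, 5, 5, 15, 17, 13, 6, 303]
-250 [5, 218, 279, 331, 212, 244, 241, 5, 7, 6, 5, 4, 6]
```

Run:
```python
from h import *
W=np.load("top0.npz")["W"].reshape(-1,3);W=W[~np.isnan(W[:,0])]
m=(W[:,2]>355)&(W[:,2]<370)&(W[:,0]>210)&(W[:,0]<500)&(W[:,1]<-230)&(W[:,1]>-620)
print("box",cv2.boxPoints(cv2.minAreaRect(W[m][:,:2].astype(np.float32))))
for z in (50,150,250,300,320):
    m=(W[:,2]>z)&(W[:,2]<z+15)&(np.hypot(W[:,0]-374,W[:,1]+129)<150)&(W[:,1]<-20); q=W[m]; print(z,len(q),cv2.minEnclosingCircle(q[:,:2].astype(np.float32)) if len(q)>3 else "")
# furnace edge
m=(W[:,2]>200)&(W[:,1]>20)&(W[:,0]>450)&(W[:,0]<1000); q=W[m]; i=np.argsort(np.hypot(q[:,0]-560,q[:,1]-0))[:5]; print("furn",q[i])
```

```text
box [[ 161.4735  -487.30658]
 [ 316.25092 -576.51117]
 [ 435.4029  -369.77252]
 [ 280.6255  -280.56793]]
50 11 ((483.5782165527344, -36.66658020019531), 6.691854953765869)
150 0 
250 435 ((351.8125305175781, -121.76831817626953), 107.58551025390625)
300 974 ((330.83624267578125, -112.26911926269531), 104.08458709716797)
320 1324 ((325.86767578125, -104.21182250976562), 96.24337005615234)
furn [[675.04222469  92.40608664 272.84149112]
 [668.56029936 100.65780066 266.88073601]
 [671.05903471  98.17923017 267.28106439]
 [665.04745953 104.76309995 271.22608476]
 [673.56320769  95.70730124 267.64975139]]
```

Emit:
arm_command:
  grip: [1,1,1,1,1,1,1,1]
  linear:
    - [0,0,-0.06]
    - [0,0,-0.12]
    - [0,0,-0.18]
    - [0.03,-0.007,-0.22]
    - [0.08,-0.018,-0.22]
    - [0.13,-0.03,-0.22]
    - [0.19,-0.044,-0.22]
    - [0.25,-0.057,-0.22]
  spin: [0,0,-0.1,-0.28,-0.46,-0.64,-0.82,-1.0]

```text
t: 1.1
eef_pos: [376.0, -435.3, 458.8]
tool_rot: [[0.301, 0.954, -0.0], [0.954, -0.301, 0.001], [0.0, -0.0, -1.0]]
force: [0.8, -0.6, -0.4]
finger_gap: 85.5
finger_force: 0.0
```

Emit:
arm_command:
  grip: [1,1,1,1,1,1,1,1]
  linear:
    - [0.04,0.04,0]
    - [0.08,0.08,0]
    - [0.12,0.12,0]
    - [0.141,0.14,0.04]
    - [0.141,0.14,0.1]
    - [0.141,0.14,0.16]
    - [0.141,0.14,0.22]
    - [0.141,0.14,0.24]
  spin: [-0.18,-0.36,-0.54,-0.72,-0.9,-1.038,-1.038,-1.038]

```text
t: 2.1
eef_pos: [549.0, -343.0, 213.9]
tool_rot: [[-0.665, 0.747, -0.007], [0.747, 0.665, 0.006], [0.009, -0.001, -1.0]]
force: [0.5, 0.4, -0.1]
finger_gap: 85.2
finger_force: 0.0
```

Run:
```python
from h import *
p,W,c=cloud("wrist"); save(p,"w1.png"); np.savez("w1.npz",p=p,W=W)
o=r.observe(); print(o["t"],o["eef_pos"],o["tool_rot"],o["qpos"],c["T_tool_cam"],c["mtx"])
X,Y,Z=W[...,0],W[...,1],W[...,2]
for a,b,R in((9,17,42),(30,39,16)):
    q=W[(Z>a)&(Z<b)&(np.hypot(X-552,Y+343)<R)]; print(len(q),q.mean(0),cv2.minEnclosingCircle(q[:,:2].astype(np.float32)))
```

```text
2.15 [ 549.17613679 -343.25162913  213.67569242] [[-6.64463441e-01  7.47293194e-01 -6.42017237e-03]
 [ 7.47269831e-01  6.64493935e-01  5.96740172e-03]
 [ 8.72556429e-03 -8.32480849e-04 -9.99961585e-01]] [-7.44850167e-01  3.68275774e-01  1.39631288e+00  3.57931747e-05
  1.38576923e+00 -1.47167000e+00] [[-2.52171741e-04  9.65571194e-01  2.60138818e-01  6.57138155e+01]
 [ 9.99999954e-01  2.87839361e-04 -9.90150812e-05  6.05923987e-01]
 [-1.70484302e-04  2.60138781e-01 -9.65571222e-01 -1.35827299e+02]
 [ 0.00000000e+00  0.00000000e+00  0.00000000e+00  1.00000000e+00]] [[330.25363871   0.         284.6818051 ]
 [  0.         330.25363871 209.97977692]
 [  0.           0.           1.        ]]
3194 [ 553.49676979 -342.23701156   14.34370285] ((554.3531494140625, -343.35357666015625), 35.80963134765625)
387 [ 554.06443932 -342.93142618   35.95078455] ((554.353515625, -343.2557373046875), 10.879157066345215)
```

View pics/w1.png

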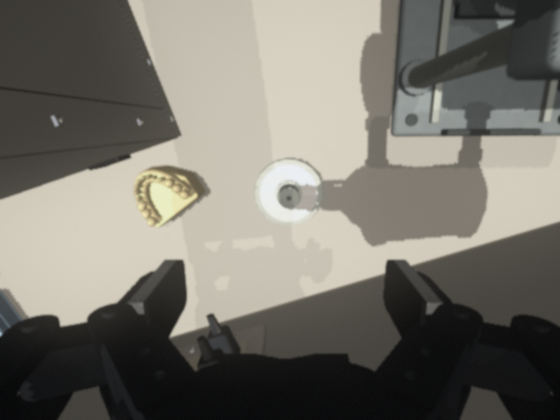

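The wrist view shows the lid at (289,193) with the stone model 115 px to its left, and the box corner at (180,135). q1 differs from the TCP bearing, so the arm has a 120 mm lateral offset. Before lowering I'll check the arm's height over the box.

Run:
```python
from h import *
p,W,c=cloud("top"); p2,S,c2=cloud("scene"); save(np.hstack([p[120:420,150:550],p2[0:300,160:560]]),"arm2.png")
q1=r.observe()["qpos"][0]; u=np.array([np.cos(q1),np.sin(q1)]);n=np.array([-u[1],u[0]])
for A in (W.reshape(-1,3),S.reshape(-1,3)):
    A=A[~np.isnan(A[:,0])];A=A[(A[:,2]>375)]
    a=A[:,:2]@u;b=A[:,:2]@n
    print("rows along-arm, cols lateral -100..200 step 25: top height / min height")
    for x in range(100,800,50):
        f=lambda fn:[int(fn(A[(abs(a-x)<25)&(abs(b-y)<12.5)][:,2])) if ((abs(a-x)<25)&(abs(b-y)<12.5)).any() else 0 for y in range(-100,225,25)]
        print(x,f(np.max),f(np.min))
```

```text
rows along-arm, cols lateral -100..200 step 25: top height / min height
100 [0, 0, 0, 0, 0, 0, 0, 0, 0, 0, 0, 0, 712] [0, 0, 0, 0, 0, 0, 0, 0, 0, 0, 0, 0, 709]
150 [0, 0, 0, 0, 0, 0, 0, 0, 0, 0, 705, 711, 716] [0, 0, 0, 0, 0, 0, 0, 0, 0, 0, 695, 688, 699]
200 [0, 0, 0, 0, 0, 0, 0, 671, 689, 695, 698, 699, 702] [0, 0, 0, 0, 0, 0, 0, 649, 670, 676, 657, 621, 644]
250 [0, 0, 0, 0, 0, 0, 0, 670, 680, 683, 677, 655, 0] [0, 0, 0, 0, 0, 0, 0, 624, 652, 660, 638, 604, 0]
300 [0, 0, 0, 0, 0, 0, 0, 651, 665, 664, 660, 638, 0] [0, 0, 0, 0, 0, 0, 0, 607, 635, 643, 620, 589, 0]
350 [0, 0, 0, 0, 0, 0, 0, 634, 647, 647, 645, 620, 0] [0, 0, 0, 0, 0, 0, 0, 589, 621, 626, 604, 573, 0]
400 [0, 0, 0, 0, 0, 0, 0, 617, 631, 631, 626, 606, 0] [0, 0, 0, 0, 0, 0, 0, 580, 602, 609, 586, 563, 0]
450 [0, 0, 0, 0, 0, 0, 0, 599, 612, 613, 609, 583, 0] [0, 0, 0, 0, 0, 0, 0, 539, 581, 588, 561, 519, 0]
500 [0, 0, 0, 0, 0, 0, 572, 579, 592, 594, 589, 579, 0] [0, 0, 0, 0, 0, 0, 569, 536, 570, 574, 560, 499, 0]
550 [0, 0, 0, 0, 0, 0, 538, 572, 0, 0, 570, 571, 0] [0, 0, 0, 0, 0, 0, 527, 514, 0, 0, 524, 520, 0]
600 [0, 
[... 1167 characters left out ...]
, 0, 535, 515, 515, 519, 540, 0]
450 [0, 0, 0, 0, 0, 0, 532, 535, 516, 514, 536, 560, 0] [0, 0, 0, 0, 0, 0, 532, 512, 503, 503, 507, 514, 0]
500 [0, 0, 0, 0, 0, 0, 519, 518, 0, 0, 520, 548, 0] [0, 0, 0, 0, 0, 0, 519, 502, 0, 0, 502, 504, 0]
550 [0, 0, 0, 0, 0, 0, 0, 0, 0, 0, 0, 550, 0] [0, 0, 0, 0, 0, 0, 0, 0, 0, 0, 0, 524, 0]
600 [0, 0, 0, 0, 0, 0, 0, 483, 474, 477, 480, 540, 0] [0, 0, 0, 0, 0, 0, 0, 377, 375, 375, 375, 474, 0]
650 [0, 0, 0, 0, 0, 0, 0, 477, 392, 0, 477, 493, 0] [0, 0, 0, 0, 0, 0, 0, 378, 382, 0, 375, 474, 0]
700 [0, 0, 0, 0, 0, 0, 0, 0, 0, 0, 0, 0, 0] [0, 0, 0, 0, 0, 0, 0, 0, 0, 0, 0, 0, 0]
750 [0, 0, 0, 0, 0, 0, 0, 0, 0, 0, 0, 0, 0] [0, 0, 0, 0, 0, 0, 0, 0, 0, 0, 0, 0, 0]
```

View pics/arm2.png

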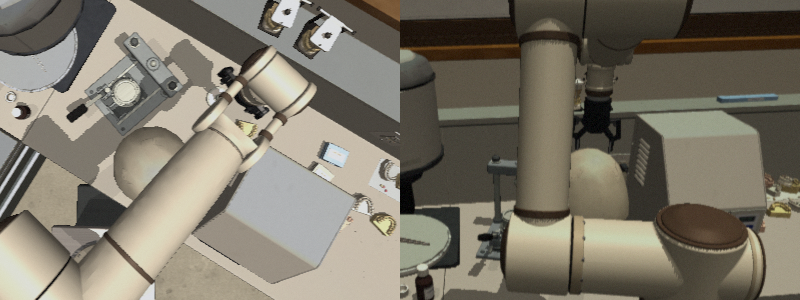

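The arm-and-bench picture shows the forearm in the plane through the TCP (lateral 70 to 190 mm). The box lies at lateral ≤ 23 mm, and the dome is below the forearm by a wide margin, so lowering at the lid is safe.

Emit:
arm_command:
  grip: [1,1,1,1,1]
  linear:
    - [-0.0015,0.0015,0.04]
    - [-0.0015,0.0015,0.09]
    - [-0.0015,0.0015,0.13]
    - [-0.0015,0.0015,0.14]
    - [-0.0015,0.0015,0.14]
  spin: [0,0,0,0,0]

```text
t: 2.88
eef_pos: [554.6, -346.4, 81.9]
tool_rot: [[-0.665, 0.747, 0.003], [0.747, 0.665, -0.002], [-0.004, 0.0, -1.0]]
force: [-0.6, -0.3, 0.3]
finger_gap: 85.4
finger_force: 0.0
```

Run:
```python
from h import *
from scipy.optimize import least_squares
p,W,c=cloud("wrist")
o=r.observe(); print(o["t"],o["eef_pos"],o["tool_rot"],o["qpos"])
X,Y,Z=W[...,0],W[...,1],W[...,2]
for a,b,R in((9,17,42),(30,39,16)):
    q=W[(Z>a)&(Z<b)&(np.hypot(X-554,Y+343)<R)]; print(len(q),q.mean(0),cv2.minEnclosingCircle(q[:,:2].astype(np.float32)))
A=np.load("top0.npz")["W"].reshape(-1,3);A=A[~np.isnan(A[:,0])]
q=A[(np.hypot(A[:,0]-380,A[:,1]+130)<115)&(A[:,2]>150)&(A[:,2]<336)&(A[:,0]>330)]
f=least_squares(lambda s:np.sqrt(((q[:,:2]-s[:2])**2).sum(1)/s[3]**2+(q[:,2]-s[2])**2/s[4]**2)-1,[374,-129,220,95,115],loss="soft_l1",f_scale=.02)
print("dome cx cy cz rxy rz",f.x,np.sqrt(np.mean(f.fun**2)))
```

```text
2.925 [ 554.94658845 -346.73744731   82.65657767] [[-6.64577782e-01  7.47209167e-01  3.85120651e-03]
 [ 7.47201038e-01  6.64588726e-01 -3.52616375e-03]
 [-5.19425031e-03  5.34215418e-04 -9.99986367e-01]] [-7.42740014e-01  5.06799968e-01  1.48389018e+00  7.86870603e-06
  1.14568084e+00 -1.46968525e+00]
7871 [ 552.87496086 -341.51573993   14.40779244] ((554.6578369140625, -343.5010986328125), 36.030426025390625)
1079 [ 553.96470192 -342.76393228   35.95123879] ((554.8779907226562, -343.3019714355469), 11.056833267211914)
dome cx cy cz rxy rz [ 360.58575542 -133.39401762  189.19300578  102.27930402  147.31798062] 0.011135004420116962
```

Emit:
arm_command:
  grip: [1,1,1,1,0.9]
  linear:
    - [0,0,0.015]
    - [0,0,0.03]
    - [0,0,0.04]
    - [0,0,0.045]
    - [0,0,0.045]
  spin: [0,0,0,0,0]

```text
t: 3.55
eef_pos: [553.0, -344.9, 33.7]
tool_rot: [[-0.665, 0.747, -0.001], [0.747, 0.665, 0.001], [0.001, -0.0, -1.0]]
force: [0.0, 0.0, -0.1]
finger_gap: 76.6
finger_force: 0.0
```

```bash
python3 -c "
from h import *
o=r.observe();print(o['t'],o['eef_pos'],o['tool_rot'][2],o['force'],o['finger_gap'])"
```

```text
3.55 [ 552.99360117 -344.88940331   33.72321508] [ 9.26770648e-04 -5.29135214e-05 -9.99999569e-01] [ 0.02846578  0.0340136  -0.12412095] 76.64904509600977
```

Emit:
arm_command:
  grip: [0.7,0.5,0.3,0.15,0.15,0.15,0.15]
  grip_force: 50
  linear:
    - [0,0.001,0.005]
    - [0,0.002,0.0095]
    - [0,0.002,0.0095]
    - [0,0.002,0.0095]
    - [0,0.002,0.0095]
    - [0,0.002,0.0095]
    - [0,0.002,0.0095]
  spin: [0,0,0,0,0,0,0]

```text
t: 4.42
eef_pos: [554.6, -343.7, 24.7]
tool_rot: [[-0.665, 0.747, -0.0], [0.747, 0.665, 0.0], [0.0, -0.0, -1.0]]
force: [-0.4, 0.1, -0.3]
finger_gap: 20.3
finger_force: 49.3
```

Emit:
arm_command:
  grip: [0.15,0.15,0.15,0.15,0.15,0.15,0.15,0.15]
  linear:
    - [0,0,-0.02]
    - [0,0,-0.06]
    - [0,0,-0.105]
    - [0,0,-0.15]
    - [0,0,-0.195]
    - [0,0,-0.24]
    - [0,0,-0.275]
    - [0,0,-0.285]
  spin: [0,0,0,0,0,0,0,0]

```text
t: 5.42
eef_pos: [555.5, -344.4, 314.1]
tool_rot: [[-0.665, 0.747, 0.005], [0.747, 0.665, -0.004], [-0.006, 0.001, -1.0]]
force: [0.5, 0.1, -3.8]
finger_gap: 20.2
finger_force: 49.1
```

Emit:
arm_command:
  grip: [0.15,0.15,0.15,0.15,0.15,0.15,0.15,0.15]
  linear:
    - [0.015,0.021,0]
    - [0.042,0.059,0]
    - [0.07,0.098,0]
    - [0.098,0.137,0]
    - [0.122,0.171,0]
    - [0.136,0.19,0]
    - [0.1385,0.194,0]
    - [0.1385,0.194,0]
  spin: [0,0,0,0,0,0,0,0]

```text
t: 6.42
eef_pos: [607.1, -111.1, 308.6]
tool_rot: [[-0.665, 0.747, -0.002], [0.747, 0.665, 0.0], [0.002, -0.001, -1.0]]
force: [0.3, 0.1, -3.1]
finger_gap: 20.1
finger_force: 49.4
```

Emit:
arm_command:
  grip: [0.15,0.15]
  linear:
    - [0,0,0]
    - [0,0,0]
  spin: [0,0]

```text
t: 6.68
eef_pos: [607.4, -112.2, 309.6]
tool_rot: [[-0.664, 0.748, -0.0], [0.748, 0.664, 0.0], [0.0, -0.0, -1.0]]
force: [0.1, -0.0, -3.6]
finger_gap: 19.8
finger_force: 49.4
```

```bash
cat > wm.py <<'E'
from h import *
import sys
n=sys.argv[1]
o=r.observe();p,W,c=cloud("wrist"); save(p,n+".png"); np.savez(n+".npz",p=p,W=W)
T=o["tool_rot"];e=o["eef_pos"]; print(o["t"],e,T[2],o["force"],o["finger_gap"])
X,Y,Z=W[...,0],W[...,1],W[...,2]
L=(W-e)@T
q=L[(np.hypot(L[...,0],L[...,1])<45)&(L[...,2]>5)&(L[...,2]<18)]; print("plate tool",len(q),q.mean(0),cv2.minEnclosingCircle(q[:,:2].astype(np.float32)))
m=(Z>96)&(Z<105)&(np.hypot(X-561,Y+59)<42); q=W[m]
if len(q): print("rim",len(q),np.percentile(q[:,2],[5,50,95]),cv2.minEnclosingCircle(q[:,:2].astype(np.float32)),cv2.fitEllipse(cv2.convexHull(q[:,:2].astype(np.float32))))
E
python3 wm.py w2
```

```text
6.675 [ 607.38041689 -112.24426079  309.62816456] [ 2.12881600e-04 -2.38688772e-04 -9.99999949e-01] [ 0.10130506 -0.03008812 -3.57839922] 19.817952543431502
plate tool 9181 [11.32739498  0.54507983 10.34768767] ((-0.25013670325279236, 0.354047030210495), 36.170162200927734)
rim 1493 [ 96.1384331  100.53453291 102.02291019] ((561.312255859375, -57.70646667480469), 34.81370544433594) ((561.1166381835938, -57.92258834838867), (67.90591430664062, 68.53797912597656), 161.65646362304688)
```

View pics/w2.png

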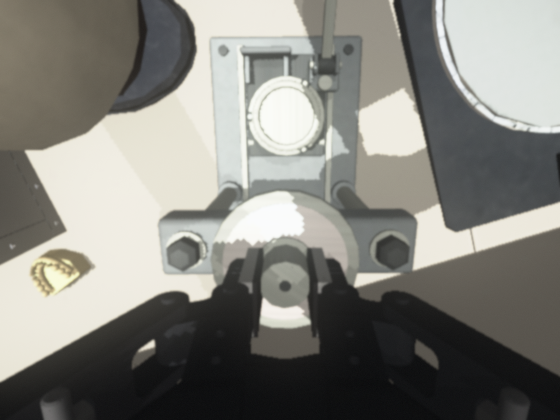

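The view shows the held lid centred at (285,270) and the flask mouth at (287,117), with the crosshead below the lid. The rim fits a circle of about 68 mm at z 100.5, as given, at (561.1,-57.9). I'll move over it.

Emit:
arm_command:
  grip: [0.15,0.15,0.15,0.15,0.15,0.15,0.15,0.15]
  linear:
    - [0.025,0.0005,0]
    - [0.055,0.001,0]
    - [0.0715,0.0012,0.01]
    - [0.0715,0.0012,0.05]
    - [0.0715,0.0012,0.095]
    - [0.0715,0.0012,0.135]
    - [0.0715,0.0012,0.16]
    - [0.0715,0.0012,0.168]
  spin: [0,0,0,0,0,0,0,0]

```text
t: 7.72
eef_pos: [559.8, -57.1, 140.0]
tool_rot: [[-0.664, 0.748, -0.003], [0.748, 0.664, 0.001], [0.003, -0.002, -1.0]]
force: [0.6, -0.4, -2.7]
finger_gap: 20.2
finger_force: 49.4
```

Emit:
arm_command:
  grip: [0.15,0.15,0.15]
  linear:
    - [0,0,0]
    - [0,0,0]
    - [0,0,0]
  spin: [0,0,0]

```text
t: 8.1
eef_pos: [561.8, -57.4, 143.2]
tool_rot: [[-0.665, 0.747, 0.002], [0.747, 0.665, -0.001], [-0.002, 0.001, -1.0]]
force: [-0.2, 0.4, -4.2]
finger_gap: 20.2
finger_force: 49.4
```

```bash
python3 wm.py w3
python3 - <<'E'
from h import *
# rim from side cameras now, lid plate pos from scene/top too
for n in("scene","top"):
    p,W,c=cloud(n); Z=W[...,2]; d=np.hypot(W[...,0]-561,W[...,1]+58)
    q=W[(d<45)&(Z>116)&(Z<132)]; print(n,len(q),q.mean(0) if len(q) else "", cv2.minEnclosingCircle(q[:,:2].astype(np.float32)) if len(q)>5 else "")
E
```

```text
8.1 [561.81156717 -57.42437189 143.18595162] [-0.0020974   0.00121714 -0.99999706] [-0.19059512  0.44448475 -4.23563041] 20.1853857996346
plate tool 9187 [11.32040114  0.547289   10.33353368] ((-0.004303941037505865, 0.4825596511363983), 35.96628189086914)
rim 575 [ 96.47607568 100.56226041 101.83735011] ((546.7919311523438, -44.712059020996094), 27.303543090820312) ((557.0494995117188, -55.30040740966797), (59.196937561035156, 63.920021057128906), 156.80288696289062)
scene 38 [556.57050946 -31.53153772 130.4479763 ] ((559.3074340820312, -37.706138610839844), 23.649507522583008)
top 23 [529.16902707 -54.60216318 129.5909564 ] ((531.5540771484375, -52.00524139404297), 17.297321319580078)
```

Emit:
arm_command:
  grip: [0.15,0.15,0.15,0.15,0.15]
  linear:
    - [0,0,0.005]
    - [0,0,0.01]
    - [0,0,0.013]
    - [0,0,0.013]
    - [0,0,0.013]
  spin: [0,0,0,0,0]

```text
t: 8.88
eef_pos: [561.1, -57.2, 128.9]
tool_rot: [[-0.665, 0.747, 0.0], [0.747, 0.665, -0.0], [-0.0, 0.0, -1.0]]
force: [0.7, 0.0, -3.9]
finger_gap: 19.9
finger_force: 49.4
```

Emit:
arm_command:
  grip: [0.15,0.15,0.15,0.15,0.15]
  linear:
    - [-0.0005,-0.0008,0.002]
    - [-0.0005,-0.0008,0.004]
    - [-0.0005,-0.0008,0.006]
    - [-0.0005,-0.0008,0.008]
    - [-0.0005,-0.0008,0.008]
  spin: [0,0,0,0,0]

```text
t: 9.5
eef_pos: [560.7, -58.0, 120.6]
tool_rot: [[-0.665, 0.747, -0.0], [0.747, 0.665, 0.0], [0.0, -0.0, -1.0]]
force: [0.5, 0.0, -4.6]
finger_gap: 20.1
finger_force: 49.3
```

Emit:
arm_command:
  grip: [0.15,0.15,0.15,0.15]
  linear:
    - [0,0,0.0015]
    - [0,0,0.003]
    - [0,0,0.0035]
    - [0,0,0.0035]
  spin: [0,0,0,0]

```text
t: 10.0
eef_pos: [560.8, -58.1, 117.7]
tool_rot: [[-0.665, 0.747, 0.0], [0.747, 0.665, -0.0], [-0.0, 0.0, -1.0]]
force: [-0.6, 0.4, 0.4]
finger_gap: 19.9
finger_force: 49.8
```

Seated as predicted (TCP z 117.7, the weight taken off the wrist). I'll release and rise.

Emit:
arm_command:
  grip: [0.25,0.35,0.5,0.6,0.6,0.6,0.6,0.6]
  linear:
    - [0,0,0]
    - [0,0,0]
    - [0,0,0]
    - [0,0,-0.005]
    - [0,0,-0.03]
    - [0,0,-0.075]
    - [0,0,-0.12]
    - [0,0,-0.13]
  spin: [0,0,0,0,0,0,0,0]

```text
t: 11.0
eef_pos: [562.7, -58.6, 251.9]
tool_rot: [[-0.665, 0.747, 0.007], [0.747, 0.665, -0.002], [-0.007, 0.004, -1.0]]
force: [-0.0, 0.3, 0.3]
finger_gap: 51.4
finger_force: 0.0
```

```bash
cat > lm.py <<'E'
from h import *
import sys
o=r.observe();p,W,c=cloud("wrist"); save(p,sys.argv[1]+".png")
print(o["t"],o["eef_pos"],o["force"],o["finger_gap"])
q0=np.array([float(sys.argv[2]),float(sys.argv[3])]);zp=float(sys.argv[4])
Z=W[...,2];d=np.hypot(*(W[...,:2]-q0).transpose(2,0,1))
for a,b,R in((zp-5,zp+5,42),(zp+17,zp+27,16)):
    q=W[(Z>a)&(Z<b)&(d<R)]
    if len(q)<20: print("few",len(q));continue
    A=np.c_[q[:,:2]-q0,np.ones(len(q))];s=np.linalg.lstsq(A,q[:,2],rcond=None)[0]
    print(len(q),cv2.minEnclosingCircle(q[:,:2].astype(np.float32)),"z,slope",s[2],s[:2])
E
python3 lm.py w4 561 -58 106
```

```text
11.0 [562.66442716 -58.63789863 251.89032677] [-0.03800281  0.31185102  0.27785371] 51.40838435489614
4515 ((561.03662109375, -57.772666931152344), 35.927276611328125) z,slope 107.39324778541221 [ 0.00069037 -0.00058417]
565 ((561.27001953125, -57.795372009277344), 11.102012634277344) z,slope 128.9127527990253 [ 0.01940308 -0.04601724]
```

Run:
```python
from h import *
O=np.array([623.9,-130.3]);yaw=-.8386;R=np.array([[np.cos(yaw),-np.sin(yaw)],[np.sin(yaw),np.cos(yaw)]])
for n in("top0","scene0"):
    A=np.load(n+".npz")["W"].reshape(-1,3);A=A[~np.isnan(A[:,0])];L=np.c_[(A[:,:2]-O)@R,A[:,2]]
    q=L[(L[:,0]>-190)&(L[:,0]<-140)&(L[:,1]>-55)&(L[:,1]<15)&(L[:,2]>50)&(L[:,2]<66)];print(n,len(q),np.percentile(q[:,0],[0,10,50,90,100]),np.percentile(q[:,1],[0,5,50,95,100]))
    q=L[(L[:,0]>-185)&(L[:,0]<-160)&(L[:,1]>-48)&(L[:,1]<3)&(L[:,2]>25)&(L[:,2]<50)];print("face",len(q),np.percentile(q[:,0],[0,10,50,90]) if len(q) else "")
    q=L[(L[:,0]>-280)&(L[:,0]<-195)&(L[:,1]>10)&(L[:,1]<75)&(L[:,2]>90)];print("grip",len(q),cv2.minAreaRect(q[:,:2].astype(np.float32)),np.polyfit(q[:,0],q[:,2],1))
o=r.observe();T=o["tool_rot"];tgt=np.array([0.8,1])+O+R@np.array([-197,-28]);d=np.r_[tgt-o["eef_pos"][:2],0];print(tgt,o["eef_pos"],"tool shift",T.T@d, "pressx/y in tool",T.T@np.r_[R[:,0],0],T.T@np.r_[R[:,1],0])
```

```text
top0 43 [-168.7074964  -167.9657176  -165.34409309 -162.54892779 -161.87086384] [-48.2688319  -45.83209852 -22.92841558   2.18691954   4.45597673]
face 9 [-170.0595579  -163.38744887 -160.97719488 -160.33041231]
grip 221 ((-233.7798614501953, 43.538394927978516), (75.51917266845703, 26.784090042114258), 0.08163470774888992) [ -0.53218664 -10.89016606]
scene0 91 [-170.53739736 -168.47130337 -166.18399576 -163.0843242  -140.23668124] [-47.4277802  -45.31224034 -20.48128788   2.82997998   6.25410141]
face 140 [-171.83309929 -169.33377125 -166.61849067 -164.49591479]
grip 107 ((-242.43551635742188, 43.11134338378906), (60.276065826416016, 25.381088256835938), 0.12147457897663116) [-0.44747952  8.44714977]
[472.18075727  -1.50766612] [562.29535458 -58.51913327 251.16968904] tool shift [102.49102639 -29.42992203  -0.64593599] pressx/y in tool [-0.99997231  0.00510447  0.00541446] [0.00512141 0.99998202 0.00311991]
```

Push plate: front face at press x ≈ -168.5, spanning y ≈ -48 to +5 (middle -22), 60 mm high, all as expected. Next is shutting the gripper and going down in front of it.

Emit:
arm_command:
  grip: [0.3,0,0,0,0,0,0,0]
  linear:
    - [0.03,-0.009,0]
    - [0.07,-0.02,0]
    - [0.1,-0.029,0]
    - [0.1025,-0.0295,0.02]
    - [0.1025,-0.0295,0.06]
    - [0.1025,-0.0295,0.1]
    - [0.1025,-0.0295,0.14]
    - [0.1025,-0.0295,0.15]
  spin: [0,0,0,0,0,0,0,0]

```text
t: 12.05
eef_pos: [467.3, -0.2, 93.6]
tool_rot: [[-0.665, 0.747, -0.008], [0.747, 0.665, 0.002], [0.007, -0.004, -1.0]]
force: [0.2, 0.5, -0.0]
finger_gap: 0.1
finger_force: 0.0
```

Emit:
arm_command:
  grip: [0,0,0,0,0]
  linear:
    - [0,0,0.015]
    - [0,0,0.03]
    - [0,0,0.043]
    - [0,0,0.05]
    - [0,0,0.05]
  spin: [0,0,0,0,0]

```text
t: 12.68
eef_pos: [470.3, -1.0, 46.9]
tool_rot: [[-0.665, 0.747, -0.001], [0.747, 0.665, 0.0], [0.001, -0.0, -1.0]]
force: [-0.6, 0.3, -0.3]
finger_gap: 0.1
finger_force: 0.0
```

Run:
```python
from h import *
O=np.array([624.7,-129.3]);yaw=-.8386;R=np.array([[np.cos(yaw),-np.sin(yaw)],[np.sin(yaw),np.cos(yaw)]])
o=r.observe();print((o["eef_pos"][:2]-O)@R,o["eef_pos"],o["force"],o["qpos"])
p,W,c=cloud("scene");p2,_,_=cloud("top");save(np.hstack([cv2.resize(p[110:300,200:400],(420,400)),cv2.resize(p2[130:330,180:370],(380,400))]),"push0.png")
```

```text
[-198.62908263  -29.06816184] [470.29730748  -1.01017562  46.91872469] [-0.59317612  0.33744038 -0.3353774 ] [-2.59957325e-01  1.45520008e-01  2.03239132e+00  3.54403418e-05
  9.64485931e-01 -9.86927509e-01]
```

View pics/push0.png

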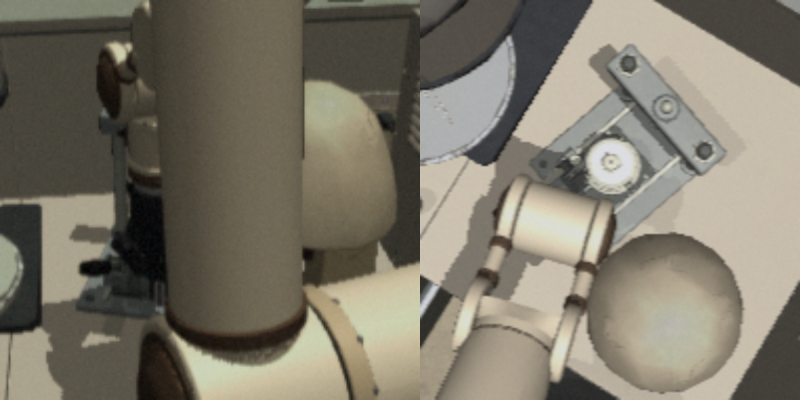

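The view shows the gripper in front of the push plate and clear of the dome, with the lid seated centrally on the flask (at (610,163)). Next is the push.

Emit:
arm_command:
  grip: [0,0,0,0,0,0,0,0]
  linear:
    - [-0.008,0,0]
    - [-0.016,0,0]
    - [-0.025,0,0]
    - [-0.036,0,0]
    - [-0.048,0,0]
    - [-0.06,0,0]
    - [-0.07,0,0]
    - [-0.078,0,0]
  spin: [0,0,0,0,0,0,0,0]

```text
t: 13.78
eef_pos: [522.3, -58.8, 47.2]
tool_rot: [[-0.664, 0.748, -0.001], [0.748, 0.664, 0.002], [0.003, 0.001, -1.0]]
force: [-2.8, 6.5, 2.7]
finger_gap: 0.1
finger_force: 2.9
```

Emit:
arm_command:
  grip: [0,0,0,0,0,0]
  linear:
    - [-0.008,0,0]
    - [-0.016,0,0]
    - [-0.023,0,0]
    - [-0.028,0,0]
    - [-0.031,0,0]
    - [-0.032,0,0]
  spin: [0,0,0,0,0,0]

```text
t: 14.52
eef_pos: [543.6, -82.7, 47.2]
tool_rot: [[-0.664, 0.747, -0.001], [0.747, 0.664, 0.002], [0.002, 0.001, -1.0]]
force: [-0.7, 6.0, 3.9]
finger_gap: 0.4
finger_force: 2.6
```

```bash
cat > st.py <<'E'
from h import *
O=np.array([624.7,-129.3]);yaw=-.8386;R=np.array([[np.cos(yaw),-np.sin(yaw)],[np.sin(yaw),np.cos(yaw)]])
o=r.observe();f=o["force"];print("t",o["t"],"press xy",(o["eef_pos"][:2]-O)@R,o["eef_pos"],"f press",f[:2]@R,f[2])
E
python3 st.py
```

```text
t 14.525 press xy [-88.86452204 -29.10944115] [543.64472927 -82.67054655  47.22074943] f press [-4.90572025  3.46008608] 3.886925333499099
```

Moving with about 5 N so far, and about 5 mm is left.

Emit:
arm_command:
  grip: [0,0,0,0,0]
  linear:
    - [-0.002,0,0]
    - [-0.004,0,0]
    - [-0.005,0,0]
    - [-0.006,0,0]
    - [-0.006,0,0]
  spin: [0,0,0,0,0]

```text
t: 15.15
eef_pos: [547.6, -87.1, 47.2]
tool_rot: [[-0.664, 0.747, -0.001], [0.747, 0.664, 0.002], [0.002, 0.001, -1.0]]
force: [-1.0, 5.3, 2.8]
finger_gap: -0.0
finger_force: 2.1
```

```bash
python3 st.py
```

```text
t 15.15 press xy [-82.94453901 -29.1541409 ] [547.56902203 -87.10316694  47.20095068] f press [-4.62682704  2.83557647] 2.770753855194765
```

Emit:
arm_command:
  grip: [0,0,0,0,0]
  linear:
    - [-0.0015,0,0]
    - [-0.003,0,0]
    - [-0.0045,0,0]
    - [-0.005,0,0]
    - [-0.005,0,0]
  spin: [0,0,0,0,0]

```text
t: 15.78
eef_pos: [547.8, -87.4, 47.2]
tool_rot: [[-0.665, 0.747, -0.009], [0.747, 0.665, 0.008], [0.012, -0.001, -1.0]]
force: [-12.9, 17.3, 16.9]
finger_gap: -0.1
finger_force: 10.7
```

```bash
python3 st.py
```

```text
t 15.775 press xy [-82.53233772 -29.20317628] [547.80811251 -87.44250469  47.16078166] f press [-21.49952684   2.03174022] 16.91061776812543
```

The trolley is home: it stopped dead at finger x = -82.5, where I predicted about -84, and the force rose to 21 N. I'll back off, rise, and move over the pump grip, which should now be near press (-138, 43).

Emit:
arm_command:
  grip: [0,0,0,0,0,0,0,0]
  linear:
    - [0.012,0,0]
    - [0.028,0,0]
    - [0.03,0,-0.04]
    - [0.03,0,-0.09]
    - [0.035,0.01,-0.13]
    - [0.045,0.035,-0.143]
    - [0.053,0.062,-0.143]
    - [0.0535,0.072,-0.143]
  spin: [0,0,0,0,0,0,0,0]

```text
t: 16.77
eef_pos: [569.4, -2.7, 190.3]
tool_rot: [[-0.666, 0.746, 0.0], [0.746, 0.666, -0.0], [-0.0, -0.0, -1.0]]
force: [0.6, -0.0, 0.1]
finger_gap: 0.1
finger_force: 0.0
```

```bash
python3 st.py
python3 - <<'E'
from h import *
from scipy.ndimage import label
O=np.array([624.7,-129.3]);yaw=-.8386;R=np.array([[np.cos(yaw),-np.sin(yaw)],[np.sin(yaw),np.cos(yaw)]])
p,W,c=cloud("top");p3,W3,_=cloud("wrist")
for n,A,off in(("top",W,[.8,1]),("wrist",W3,[0,0])):
    A=A.reshape(-1,3);A=A[~np.isnan(A[:,0])];L=np.c_[(A[:,:2]+off-O)@R,A[:,2]]
    q=L[(L[:,0]>-185)&(L[:,0]<-100)&(L[:,1]>15)&(L[:,1]<75)&(L[:,2]>80)&(L[:,2]<140)]
    if len(q)>5: print(n,len(q),cv2.minAreaRect(q[:,:2].astype(np.float32)),np.polyfit(q[:,0],q[:,2],1))
    q=L[(np.hypot(L[:,0],L[:,1])<45)&(L[:,2]>100)&(L[:,2]<112)]
    if len(q)>5: print("lid",len(q),cv2.minEnclosingCircle(q[:,:2].astype(np.float32)),np.median(q[:,2]))
save(np.hstack([cv2.resize(p3,(440,330)),cv2.resize(p[130:330,180:370],(313,330))]),"grip0.png")
E
```

```text
t 16.775 press xy [-131.12595438   43.44981545] [569.35565977  -2.73418163 190.2862525 ] f press [0.44546082 0.45506873] 0.08292794022988426
top 36 ((-168.82115173339844, 37.273643493652344), (14.47905158996582, 27.819217681884766), 39.28498077392578) [-4.84907207e-02  1.18331035e+02]
lid 124 ((-14.545760154724121, -0.4498119354248047), 31.629108428955078) 105.22348939299786
wrist 3323 ((-140.384033203125, 43.66527557373047), (69.16792297363281, 26.02425193786621), 0.10542775690555573) [-0.48791062 49.22253828]
```

View pics/grip0.png

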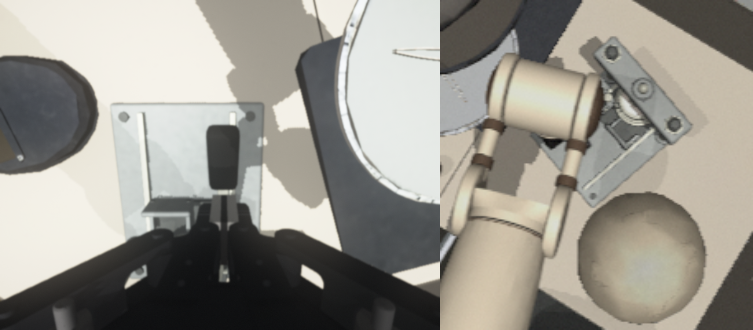

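The wrist view shows the pump grip at (222,157), right under the tool and centred at press (-140,43.7). In the top view the trolley is under the crosshead with the lid at (628,105). I'll start the first stroke.

Emit:
arm_command:
  grip: [0,0,0,0,0,0,0,0]
  linear:
    - [0.005,0,0.025]
    - [0.007,0,0.05]
    - [0.008,0,0.065]
    - [0.011,0,0.083]
    - [0.014,0,0.101]
    - [0.017,0,0.119]
    - [0.019,0,0.135]
    - [0.019,0,0.141]
  spin: [0,0,0,0,0,0,0,0]

```text
t: 17.88
eef_pos: [559.3, 8.7, 53.0]
tool_rot: [[-0.665, 0.747, 0.005], [0.747, 0.665, -0.003], [-0.005, 0.002, -1.0]]
force: [-13.5, -1.1, 43.4]
finger_gap: -0.0
finger_force: 22.4
```

```bash
python3 st.py
```

```text
t 17.875 press xy [-146.39918898   43.6126724 ] [559.26654908   8.73351488  52.98052512] f press [ -8.20872364 -10.71393119] 43.379643088210344
```

The handle hit its stop at z 53 as predicted, with 43 N on the fingertip, so I'll press slightly less. The next strokes follow, checking the stop each time.

Emit:
arm_command:
  grip: [0,0,0,0,0,0,0,0]
  linear:
    - [-0.005,0,-0.025]
    - [-0.008,0,-0.058]
    - [-0.011,0,-0.09]
    - [-0.011,0,-0.092]
    - [-0.01,0,-0.07]
    - [-0.007,0,-0.045]
    - [-0.003,0,-0.02]
    - [0,0,-0.002]
  spin: [0,0,0,0,0,0,0,0]

```text
t: 18.88
eef_pos: [559.1, 8.7, 52.6]
tool_rot: [[-0.665, 0.747, 0.006], [0.747, 0.665, -0.004], [-0.007, 0.002, -1.0]]
force: [-6.5, -4.9, 62.9]
finger_gap: -0.1
finger_force: 33.7
```

Emit:
arm_command:
  grip: [0,0,0,0,0,0,0,0]
  linear:
    - [0,0,0]
    - [-0.005,0,-0.025]
    - [-0.008,0,-0.058]
    - [-0.011,0,-0.09]
    - [-0.011,0,-0.09]
    - [-0.007,0,-0.06]
    - [-0.003,0,-0.03]
    - [0,0,0]
  spin: [0,0,0,0,0,0,0,0]

```text
t: 19.88
eef_pos: [558.1, 9.9, 51.5]
tool_rot: [[-0.665, 0.747, 0.004], [0.747, 0.665, -0.002], [-0.004, 0.002, -1.0]]
force: [-8.3, -0.5, 87.7]
finger_gap: -0.0
finger_force: 48.5
```

```bash
python3 st.py
cat > pk.py <<'E'
from h import *
import sys
out=[]
for n in("top","scene"):
    p,W,c=cloud(n); T=np.linalg.inv(c["extrinsics"])
    P=T@np.array([623.9,-130.3,225,1]);K=c["mtx"]
    u=int(K[0,2]+K[0,0]*P[0]/-P[2]);v=int(K[1,2]-K[1,1]*P[1]/-P[2])
    d=np.hypot(W[...,0]-623.9,W[...,1]+130.3);m=(d<14)&(W[...,2]>205)
    print(n,u,v,"stem top z",np.sort(W[m][:,2])[-5:] if m.any() else "")
    a=p[max(v-50,0):v+50,max(u-50,0):u+50]; out.append(cv2.resize(a,(400,400),interpolation=cv2.INTER_CUBIC))
save(np.hstack(out),sys.argv[1])
E
python3 pk.py pad1.png
```

```text
t 19.875 press xy [-148.06670317   43.56964845] [558.1198108    9.94489671  51.45154574] f press [-5.14003425 -6.51869405] 87.72426710534519
top 302 183 stem top z [232.88133299 233.50137725 234.16007376 234.16904222 234.60125662]
scene 280 160 stem top z
```

View pics/pad1.png

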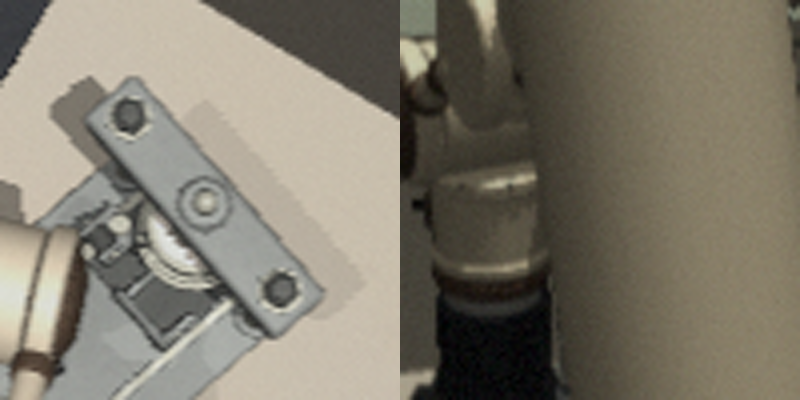

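The top view shows the stem at (205,203) still low, as expected after 3 strokes. The bottom force has grown to 88 N, so I'll ease the command up and look at the static force.

Emit:
arm_command:
  grip: [0,0,0]
  linear:
    - [0,0,-0.002]
    - [0,0,-0.004]
    - [0,0,-0.004]
  spin: [0,0,0]

```text
t: 20.35
eef_pos: [557.8, 10.0, 56.0]
tool_rot: [[-0.664, 0.747, 0.003], [0.747, 0.664, -0.001], [-0.003, 0.002, -1.0]]
force: [0.4, -0.6, 12.2]
finger_gap: 0.2
finger_force: 5.6
```

```bash
python3 st.py
```

```text
t 20.35 press xy [-148.30351123   43.391768  ] [557.82921241  10.00209884  55.9852961 ] f press [ 0.74472192 -0.08442701] 12.154352787461118
```

Emit:
arm_command:
  grip: [0,0,0,0,0,0,0,0]
  linear:
    - [-0.005,0,-0.035]
    - [-0.011,0,-0.07]
    - [-0.011,0,-0.086]
    - [-0.011,0,-0.08]
    - [-0.008,0,-0.055]
    - [-0.004,0,-0.028]
    - [-0.001,0,-0.008]
    - [0,0,0.0005]
  spin: [0,0,0,0,0,0,0,0]

```text
t: 21.35
eef_pos: [557.7, 9.9, 54.5]
tool_rot: [[-0.665, 0.747, 0.003], [0.747, 0.665, -0.002], [-0.003, 0.001, -1.0]]
force: [0.4, -4.4, 16.5]
finger_gap: -0.0
finger_force: 7.5
```

```bash
python3 st.py
cat > sz.py <<'E'
from h import *
B=np.load("top0.npz")["W"]
Zs=[cloud("top")[1] for _ in range(3)]
A=np.nanmedian(np.stack(Zs),0)
d=np.hypot(B[...,0]-622.8,B[...,1]+131.4)
m=(d<14)&(B[...,2]>223)
print("stem px",m.sum(),"dz",np.nanmedian((A-B)[m][:,2]),np.round(np.sort((A-B)[m][:,2]),1), "xhead dz",np.nanmedian((A-B)[(d>30)&(d<60)&(B[...,2]>205)&(B[...,2]<222)][:,2]))
E
python3 sz.py
```

```text
t 21.35 press xy [-148.27625517   43.22949106] [557.72674656   9.8733454   54.46283236] f press [ 3.5594079  -2.61236955] 16.506952383762847
stem px 34 dz 5.0230796021311335 [-6.7 -5.6 -4.8 -4.7 -4.2 -1.8 -1.7 -0.2  0.3  2.2  2.5  2.6  3.1  4.4
  4.4  4.4  5.   5.   5.2  5.3  5.3  5.4  5.9  6.7  7.   7.9  8.   8.1
  8.7  8.8  8.8  8.9 11.3 11.8] xhead dz -0.17963065365938746sz.py:4: RuntimeWarning: All-NaN slice encountered
  A=np.nanmedian(np.stack(Zs),0)
```

Emit:
arm_command:
  grip: [0,0,0]
  linear:
    - [0,0,0.001]
    - [0,0,0.0025]
    - [0,0,0.0025]
  spin: [0,0,0]

```text
t: 21.88
eef_pos: [557.9, 9.7, 53.4]
tool_rot: [[-0.665, 0.747, 0.003], [0.747, 0.665, -0.002], [-0.003, 0.001, -1.0]]
force: [-2.5, -3.5, 18.0]
finger_gap: -0.1
finger_force: 8.9
```

```bash
python3 st.py; python3 sz.py 2>/dev/null
python3 - <<'E'
from h import *
O=np.array([624.7,-129.3]);yaw=-.8386;R=np.array([[np.cos(yaw),-np.sin(yaw)],[np.sin(yaw),np.cos(yaw)]])
# lid plate height / ram from top camera
p,W,c=cloud("top");A=W.reshape(-1,3);A=A[~np.isnan(A[:,0])];L=np.c_[(A[:,:2]+[.8,1]-O)@R,A[:,2]]
q=L[(np.hypot(L[:,0],L[:,1])<38)&(L[:,0]<-22)&(L[:,2]>95)&(L[:,2]<175)];print("lid/rim z",len(q),np.percentile(q[:,2],[10,50,90]))
E
```

```text
t 21.875 press xy [-148.01186436   43.26357272] [557.92883986   9.6994996   53.42140122] f press [ 0.96161231 -4.21627348] 18.026629911108895
stem px 34 dz 5.060474084683619 [-5.3 -5.2 -5.1 -3.3 -2.9 -1.5 -0.7 -0.6 -0.4  0.   2.   2.   2.7  3.9
  4.2  5.   5.   5.1  5.6  5.7  5.9  6.   6.3  6.6  6.6  6.9  7.5  8.5
  8.5  9.3  9.6  9.6 11.  12.7] xhead dz -0.21154665522294636
lid/rim z 80 [103.4377086  131.56216604 134.69335789]
```

Emit:
arm_command:
  grip: [0,0,0,0]
  linear:
    - [0,0,0.001]
    - [0,0,0.0015]
    - [0,0,0.0015]
    - [0,0,0.0015]
  spin: [0,0,0,0]

```text
t: 22.58
eef_pos: [558.1, 9.7, 53.1]
tool_rot: [[-0.665, 0.747, 0.003], [0.747, 0.665, -0.002], [-0.003, 0.001, -1.0]]
force: [-5.5, -1.7, 26.6]
finger_gap: -0.6
finger_force: 13.4
```

```bash
python3 st.py
cat > sz2.py <<'E'
from h import *
O=np.array([624.7,-129.3]);yaw=-.8386;R=np.array([[np.cos(yaw),-np.sin(yaw)],[np.sin(yaw),np.cos(yaw)]])
Zs=[];pl=[]
for _ in range(4):
    W=cloud("top")[1];Zs.append(W)
    A=W.reshape(-1,3);A=A[~np.isnan(A[:,0])];L=np.c_[(A[:,:2]+[.8,1]-O)@R,A[:,2]]
    q=L[(np.hypot(L[:,0],L[:,1])<34)&(L[:,0]<-24)&(L[:,2]>118)&(L[:,2]<150)];pl.append(np.median(q[:,2]))
B=np.load("top0.npz")["W"]
for n,A in(("before",B),("now",np.mean(Zs,0))):
    d=np.hypot(A[...,0]-622.8,A[...,1]+131.4);q=A[(d<18)&(A[...,2]>215)]
    print(n,len(q),np.round(np.sort(q[:,2])[-14:],1))
print("plate top",pl,"(105.2 at ram 0)")
E
python3 sz2.py
```

```text
t 22.575 press xy [-147.91567332   43.35402481] [558.06041396   9.6884292   53.1003359 ] f press [-2.41339858 -5.27201226] 26.63578713169853
before 133 [230.3 230.3 231.  231.1 231.8 232.1 232.2 232.4 232.7 233.2 233.4 233.6
 233.7 234.3]
now 129 [235.8 236.3 236.6 236.8 236.8 236.8 237.2 237.2 237.2 237.5 237.6 237.8
 238.4 238.4]
plate top [np.float64(132.7292895103867), np.float64(132.104798421439), np.float64(132.80138361738568), np.float64(132.35881338540435)] (105.2 at ram 0)
```

The handle is on its stop. The pad has risen about 5 to 6 mm, which is only slightly over the 4.5 mm threshold, so one more full stroke for margin.

Emit:
arm_command:
  grip: [0,0,0,0,0,0,0,0]
  linear:
    - [-0.005,0,-0.035]
    - [-0.011,0,-0.072]
    - [-0.011,0,-0.09]
    - [-0.011,0,-0.084]
    - [-0.008,0,-0.058]
    - [-0.004,0,-0.032]
    - [-0.001,0,-0.012]
    - [0,0,-0.003]
  spin: [0,0,0,0,0,0,0,0]

```text
t: 23.78
eef_pos: [557.6, 9.9, 53.3]
tool_rot: [[-0.665, 0.747, 0.003], [0.747, 0.665, -0.002], [-0.003, 0.001, -1.0]]
force: [-0.3, -3.9, 18.9]
finger_gap: -0.0
finger_force: 8.6
```

Emit:
arm_command:
  grip: [0,0,0,0]
  linear:
    - [0,0,0.0015]
    - [0,0,0.003]
    - [0,0,0.003]
    - [0,0,0.003]
  spin: [0,0,0,0]

```text
t: 24.28
eef_pos: [557.9, 9.8, 53.0]
tool_rot: [[-0.665, 0.747, 0.002], [0.747, 0.665, -0.002], [-0.003, 0.0, -1.0]]
force: [-6.9, -1.2, 28.2]
finger_gap: -0.1
finger_force: 14.1
```

```bash
python3 st.py; python3 sz2.py; python3 pk.py pad2.png
```

```text
t 24.275 press xy [-148.09356961   43.30377869] [557.90412102   9.78714232  52.97639701] f press [-3.73183544 -5.91567472] 28.20946505845898
before 133 [230.3 230.3 231.  231.1 231.8 232.1 232.2 232.4 232.7 233.2 233.4 233.6
 233.7 234.3]
now 132 [237.9 238.  238.1 238.1 238.2 238.2 238.5 238.6 238.9 239.  239.1 239.4
 239.7 240.7]
plate top [np.float64(133.9512954603365), np.float64(133.3289934124025), np.float64(133.89814868544784), np.float64(133.04836569413987)] (105.2 at ram 0)
top 302 183 stem top z [239.08410023 239.34276517 239.88738357 242.4295903  242.55268255]
scene 280 160 stem top z
```

View pics/pad2.png

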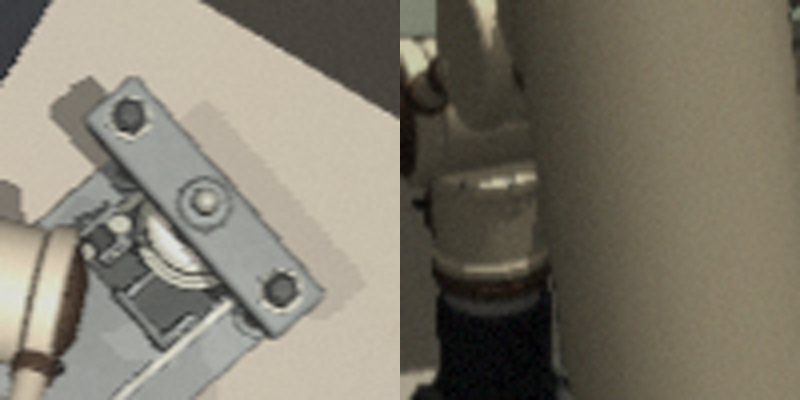

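The stem at (205,201) stands higher than before. Depth gives a rise of about 6 to 7 mm, the lid is under the pad, and the handle is held on its stop with 28 N. I'm handing the job in.

```bash
python3 -c "
from cell import r
print(r.close_job())"
```

```text
the job is handed in; nothing more can be done
None
```

I handed the job in at about 24 s: the lid is seated level on the flask and released, the trolley is home against its stop, and after five strokes the handle is held down on its stop at 28 N, with the pad up about 6–7 mm by depth measurement (ring clears at 4.5 mm; I could not see the ring itself). The fingertip force on the handle peaked at about 88 N on the third stroke before I eased it.

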